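Roll a tag die through the bench press

TASK

Lay the cover plate that fits the die squarely on top of the die board in the roller press, edges flush all round. Then turn the press's hand crank, turn after turn, until the bed has carried die and plate under the roller and out to its stop on the far side, with the plate still flush on the die. Move the bed with the crank only, and leave the other things on the bench where they are.

Things in the scene. Friction and masses are not known exactly. Their poses are not given: they have to be found in the camera images.
- press: Grey table-top roller press, fixed: base 300 x 184 mm, two cheeks (60 mm deep, outer faces y = +-92 mm), crosshead 66 mm deep with top at 255 mm, black screw knobs up to 293 mm, gear case out to y = -120 mm. Origin: underside of the base, midway below the rollers; x is the way the bed travels (roughly away from the robot, yaw varies), z up; the crank is on the -y side.
- bed: Aluminium bed, 260 x 120 x 10 mm, slides level along the press's +x; underside 105 mm above the table. Origin: centre of its underside, at x = -120 mm in the press's frame at the near stop, +110 mm at the far stop; starts up to 25 mm from the near stop. Geared to the crank, 80 mm per full turn. Lock-up bars 8 mm high lie across it at the die's two ends; nothing lies beside the die.
- die_top (a point): Centre of the top of the die board: plywood block with a paper blank on it, 120 mm (press x) x 46 x 18 mm high, fixed in the middle of the bed, top 133 mm above the table. Axes as the press's. It starts clear of the cheeks, on the robot's side. The sprung upper roller (56 mm diameter) rides up about 1.5 mm on the plate and presses it with about 14 N as it passes.
- cover_plate: The plate that fits the die: loose plain aluminium plate 120 x 46 x 14 mm, about 0.2 kg, lying flat on the table left or right of the press. Origin: centre of its underside; x along its 120 mm length, z up. Either end may lead.
- short_plate: The plate of another die, not to be used: aluminium, 80 x 46 x 14 mm, flat on the other side of the press. Origin: centre of its underside.
- crank (a joint): Angle of the hand crank (rad). 0: handle straight up, bed at its near stop. It grows as the top of the crank goes to the press's +x (clockwise seen from the handle's side) and drives the bed to +x: handle = hub + 70 mm * (sin, 0, cos) in the press's frame. 18.06 (2.9 turns): far stop. Starts between 0 and 1.9, stays where left; takes about 4 N at the handle.
- crank_grip (a point): Middle of the crank's handle, where to hold it: a black sleeve 27 mm in diameter and 108 mm long, spinning freely on its pin, level and parallel to the press's y, 70 mm from the crank's axis. This point is 66 mm out (-y) from the face of the crank arm; it goes round with the crank, 55 to 195 mm above the table.
- crank_hub (a point): Point on the crank's axis, level with the middle of the handle: at (0, -204, 125) mm in the press's frame. Axis parallel to the press's y.
- spare_die: Bystander: plywood die board 80 x 46 x 17 mm with steel rules. Origin under its centre.
- tape_roll: Bystander: roll of brown tape lying flat, 110 mm across, 48 mm high. Origin under its centre.
- tape_gun: Bystander: hand tape dispenser about 180 mm long, 66 mm high. Origin on its underside.
- spray_bottle: Bystander: white plastic bottle, 68 mm diameter, 170 mm high. Origin under its centre.
- mug: Bystander: white mug, 82 mm diameter, 95 mm high. Origin under its centre.
- spanner: Bystander: spanner 180 mm long lying flat.
- tag_stack: Bystander: stack of paper tag blanks 120 x 60 x 40 mm. Origin under its centre.
Mind the look-alikes: they are no part of the job. Leave any orange or yellow look-alike of the cover_plate alone.

How it is judged:
By the outcome, as a careful person would: the job done as asked, in the order asked, and still so for the second after the job is handed in, with the robot touching nothing.
It also fails if it takes over 72 s, if anything falls off the work surface, if the arm or the gripper's body presses on something with over 40 N, if the wrist force passes 120 N, or if a joint passes its speed limit or range.

ROBOT

A 6-joint arm with a two-finger parallel gripper is mounted at the origin on the work surface. World frame = base frame: x ahead of the robot, y to its left, z up, the work surface at z = 0. Lengths are in m, angles in rad, forces in N, time in s.
With the tool pointing down it reaches from about 0.3 to 0.875 m from the base axis. Payload 4.2 kg.
Tool frame: the origin (TCP) lies between the finger pads; the fingertips stand 17 mm ahead of it and the grasp point (between the pads) lies 2 mm behind it; z points along the fingers, y is the line along which they close (so a half turn about z gives the same grasp; the last joint's range is limited). The gripper opens to 85 mm and grips with 20 to 120 N. Pads are 22 mm wide; open, the fingers measure 114 mm over their backs; the gripper's body (76 mm by 85 mm) begins 54 mm behind the grasp point. The pads swing forward as they close: fully open they stand 13 mm farther back than shut.
Start: joints at [1.297, 0.32, 1.565, -0, 1.257, -0.02], TCP at [0.144, 0.557, 0.248] pointing down, gripper open.
Joint ranges: [-3.11, 3.11], [-0.84, 2.01], [0.21, 2.61], [-1.34, 4.49], [0.05, 2.63], [-2.56, 2.56]. Speed limits (rad/s): [2.57, 2.57, 3.14, 3.14, 3.14, 3.14].

INTERFACE

Orientations are given as a 3x3 rotation matrix whose columns are the frame's x, y, z axes.
In Python, from station import bot gives the robot as it stands.
- The arm moves only by the tool jog_arm, never from a script. Its argument "rows" is a list of rows, each a list of 7 numbers: the shift along the tool's x, y, z in m, then the turn, a rotation vector about the tool's x, y, z in rad, then the closure, from 0 (fully open) to 1 (shut). A call has 1 to 10 rows; each row is the pose to reach, as a shift and turn from the pose commanded when the call began, along the tool's axes at that moment; what a row does not reach only later rows make up. A row lasts 1/12 s, in which the tool goes at most 41.7 mm and 7.16 degrees, less where a joint would pass 70% of its speed; a pose out of reach is approached as far as the arm can. A call with a gripper value outside its range is refused whole. The fingers move at their own pace and stop on an object; "squeeze" is the grip in N (left out, the last holds). Time passes only in rows, so rows that repeat a pose let the fingers close. It gives the time, the measured TCP pose, the force, the opening and the grip force at its end, in the units of the state.
- bot.sense(): the state, without advancing time (a new reading comes with each control period).
- bot.read_camera(name): name is "scene" or "top"; returns a dict with "frame" (480x640x3 uint8, red, green, blue), "depth" (480x640 float32, m along the optical axis (not along the pixel's ray), 0 where there is no reading), "fx", "fy", "cx", "cy" (pixels), "k1" (the pictures are not rectified: a ray, as slopes to the right and down, at radius r is drawn at 1 + k1 r^2 times it, then the intrinsics apply), "world_to_cam" (4x4, takes a point from world to camera coordinates). Camera axes: x right, y up, looking along -z (the intrinsics and any distortion apply to the point x, -y, -z); pixel columns grow to the right and rows downward; lengths in m; the calibration is good to about 2 mm. A picture is of the moment at which its call begins.
- bot.job_done(): hands the job in; it is judged then, once.
The state is a dict: "clock": time; "qpos": joint angles; "joint_velocities": joint speeds; "effort": joint torques, N m; "position": TCP position; "ee_rot": TCP orientation; "ft_force": force on the tool from outside, world axes, zero at the start; "moment": the same for the moment, N m; "finger_gap": finger opening in m; "finger_force": force on a finger pad.
Only numpy, scipy, OpenCV 4.12 (cv2) and the standard library are available. Lean on these libraries where they do the work, as an engineer would, in place of code of your own. Each camera call takes 0.05 s, during which the arm holds its last target. There are 200 camera calls.

## Working session

There is one attempt and no reset: what is moved stays moved. The work goes in short steps, Python scripts to look and compute and a tool call to move; the robot and the scene stay as the last step left them, time stands still between calls to the robot, and variables do not carry over. Pictures are saved under pics/ and viewed, at most 10 in all, crops included, and the job is handed in when it is done.

Besides the shell and the picture viewer there is one more tool, called after "Request:" as name([rows], argument=value, ...), one row to a line, values as JSON. jog_arm: Moves the arm, as the interface text tells. Its arguments: {"type":"object","properties":{"rows":{"type":"array","items":{"type":"array","items":{"type":"number"}}},"squeeze":{"type":"number"}},"required":["rows"]}

```bash
mkdir -p pics; ls; cat > h.py <<'E'
import numpy as np, cv2
from station import bot
def cam(n,save=None):
    c=bot.read_camera(n)
    if save: cv2.imwrite('pics/'+save,c['frame'][:,:,::-1])
    return c
def pts(c):
    """world xyz per pixel from depth"""
    v,u=np.mgrid[0:480,0:640].astype(float)
    xy=und(c,np.stack([u.ravel(),v.ravel()],1))
    d=c['depth'].ravel()
    P=np.stack([xy[:,0]*d,-xy[:,1]*d,-d,np.ones_like(d)])
    return (np.linalg.inv(c['world_to_cam'])@P)[:3].T.reshape(480,640,3)
def und(c,uv):
    p=(np.asarray(uv,float).reshape(-1,2)-[c['cx'],c['cy']])/[c['fx'],c['fy']]
    q=p.copy()
    for _ in range(20): q=p/(1+c['k1']*(q**2).sum(1,keepdims=True))
    return q
def onplane(c,uv,z):
    q=und(c,uv); T=np.linalg.inv(c['world_to_cam'])
    d=np.c_[q[:,0],-q[:,1],-np.ones(len(q))]@T[:3,:3].T; o=T[:3,3]
    return o+d*((z-o[2])/d[:,2])[:,None]
E
python3 - <<'E'
from h import *
for n in('scene','top'):
    c=cam(n,n+'0.png'); print(n,np.linalg.inv(c['world_to_cam'])[:3,3].round(3),c['fx'],c['k1'])
s=bot.sense(); print(s['clock'],s['position'],s['ee_rot'],s['finger_gap'])
E
```

```text
pics
scene [ 1.358 -0.593  1.022] 477.63898821149814 -0.0786973061810278
top [ 0.207 -0.008  1.551] 591.7646710070298 -0.04630478748723757
0.1 [0.14425561 0.55616619 0.24752937] [[-9.67960241e-01  2.51103029e-01 -4.89885661e-04]
 [ 2.51103500e-01  9.67958834e-01 -1.65194423e-03]
 [ 5.93809528e-05 -1.72202834e-03 -9.99998516e-01]] 0.08530454511910471
```

View pics/scene0.png

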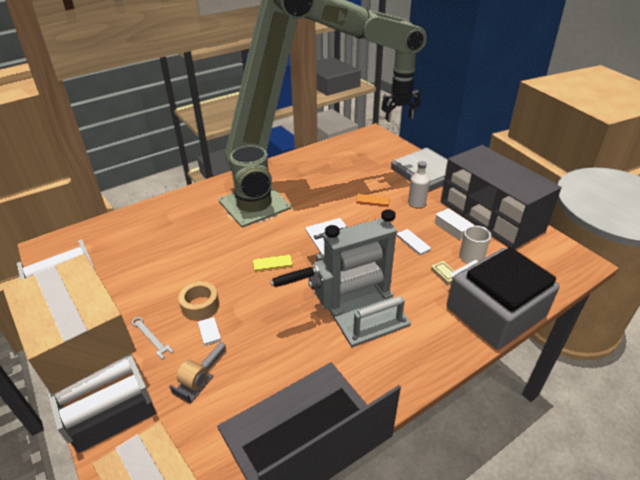

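View pics/top0.png

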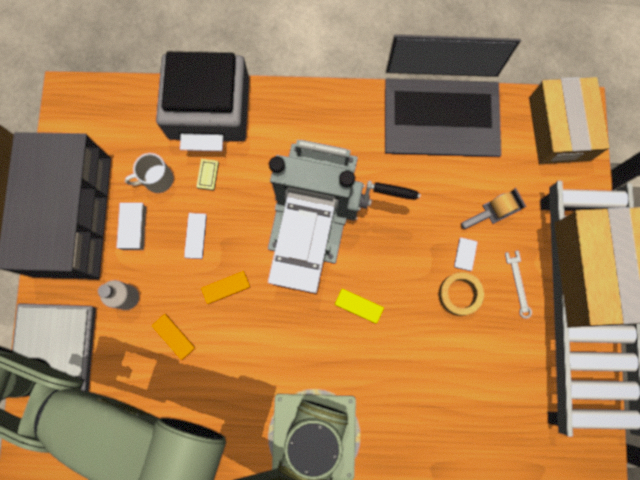

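The scene shows these candidates in the top view:
- White-grey plate at (195,236), about 45x18 px, which is roughly 120x46 mm. It lies left of the press.
- Shorter plate at (466,254), about 80 mm, so this is short_plate.
- Tag stack at (130,226), and a white item at (202,143).
- Orange look-alikes at (226,288) and (173,337), and a yellow one at (359,306).

I choose (195,236). The die on the bed is near (304,235) and the crank handle near (393,190). Next I'll measure them.

```bash
cat > m.py <<'E'
from h import *
def rect(c,x0,y0,x1,y1,z,lo=150,sat=60):
    hsv=cv2.cvtColor(c['frame'],cv2.COLOR_RGB2HSV)
    m=((hsv[...,2]>lo)&(hsv[...,1]<sat)).astype(np.uint8)
    k=np.zeros_like(m);k[y0:y1,x0:x1]=m[y0:y1,x0:x1]
    ct=max(cv2.findContours(k,0,cv2.CHAIN_APPROX_NONE)[0],key=cv2.contourArea).reshape(-1,2)
    w=onplane(c,ct,z)[:,:2].astype(np.float32)
    r=cv2.minAreaRect(w*1000); b=cv2.boxPoints(r)
    return r,b,ct
if __name__=='__main__':
    c=cam('top'); P=pts(c)
    for nm,bx,z in(('cover',(175,205,215,265),.014),('short',(448,230,485,275),.014),('tag',(110,195,150,255),.04)):
        r,b,ct=rect(c,*bx,z); q=ct.mean(0).astype(int); print(nm,r,'px',q,'depth pt',P[q[1],q[0]].round(3))
    # die top via depth height band
    Z=P[...,2]
    for nm,lo,hi,bx in(('dietop',.128,.140,(265,190,350,300)),('bed',.108,.120,(262,190,350,300)),('cross',.245,.262,(265,140,360,220)),('handle',.05,.24,(368,170,425,215))):
        m=np.zeros((480,640),bool);x0,y0,x1,y1=bx;m[y0:y1,x0:x1]=((Z>lo)&(Z<hi))[y0:y1,x0:x1]
        w=P[m]; print(nm,m.sum(),w.mean(0).round(4),cv2.minAreaRect((w[:,:2]*1000).astype(np.float32)),'zmax',np.percentile(w[:,2],[5,50,95]).round(3))
    f=c['frame'][:,:,::-1]
    a=cv2.resize(f[140:310,250:430],None,fx=3.3,fy=3.3,interpolation=cv2.INTER_CUBIC)
    b=cv2.resize(f[190:280,100:220],(200,150)); a[-150:,-200:]=b
    cv2.imwrite('pics/crop1.png',a)
E
python3 m.py
```

```text
cover ((504.5422058105469, 329.9084777832031), (47.23887634277344, 119.46727752685547), 87.98287963867188) px [195 235] depth pt [0.506 0.331 0.01 ]
short ((474.2077941894531, -386.4784851074219), (46.650367736816406, 80.57467651367188), 78.0806884765625) px [465 253] depth pt [ 0.477 -0.387  0.009]
tag ((521.1864013671875, 498.6985778808594), (120.79530334472656, 60.520870208740234), 1.3085495233535767) px [129 225] depth pt [0.522 0.5   0.04 ]
dietop 936 [0.4915 0.0395 0.1332] ((497.3145751953125, 37.547340393066406), (188.65045166015625, 168.20396423339844), 76.95707702636719) zmax [0.129 0.133 0.138]
bed 2918 [0.4683 0.0433 0.1149] ((475.0230407714844, 27.99060821533203), (189.08395385742188, 242.04335021972656), 85.62749481201172) zmax [0.11  0.115 0.119]
cross 1922 [0.6004 0.0213 0.2549] ((603.9229125976562, 19.83312225341797), (184.26522827148438, 68.6292953491211), 79.4648666381836) zmax [0.25  0.255 0.259]
handle 598 [ 0.5884 -0.1697  0.198 ] ((591.128173828125, -173.02088928222656), (44.076995849609375, 122.23738098144531), 1.333681583404541) zmax [0.173 0.202 0.208]
```

View pics/crop1.png

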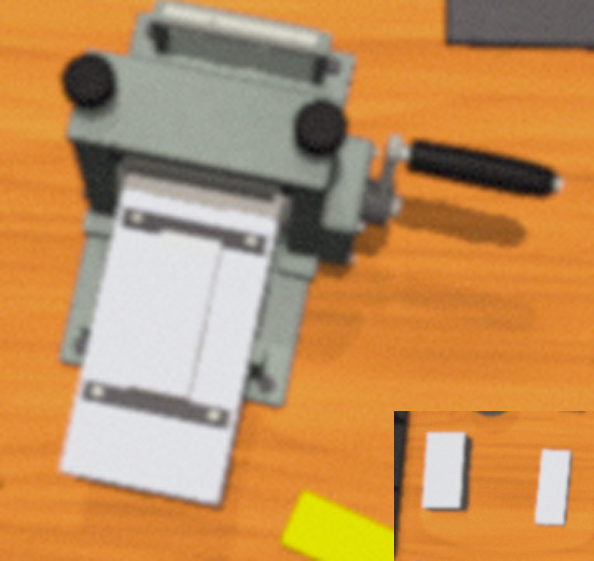

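The crop confirms the choice: the plain 120x46 plate is at inset right and the thicker tag stack at inset left. The bed bars and die are at crop (120-270, 210-420), with the handle at (410-555, 160-190). Now I'll refine the press, die and crank poses.

```bash
cat > d.py <<'E'
from m import *
c=cam('top')
hsv=cv2.cvtColor(c['frame'],cv2.COLOR_RGB2HSV)
r,b,ct=rect(c,262,190,345,300,.115); 
w=onplane(c,ct,.115)[:,:2]
ang=np.radians(-10.54)
for it in range(3):
    R=np.array([[np.cos(ang),np.sin(ang)],[-np.sin(ang),np.cos(ang)]]) # world->press axes
    p=w@R.T
    near=p[:,0].min(); mid=(p[:,0]>near+15e-3)&(p[:,0]<near+.17)
    yc=np.median(p[mid][:,1]); 
    def fit(s):
        q=p[mid&(s*(p[:,1]-yc)>.045)]; return np.polyfit(q[:,0],q[:,1],1)
    L,Rr=fit(1),fit(-1); ang+=np.arctan((L[0]+Rr[0])/2)
q=p[p[:,0]<near+.006]; q=q[abs(q[:,1]-yc)<.045]
print('yaw',np.degrees(ang),'L,R',L,Rr,'width',L[1]-Rr[1],'near',near,np.median(q[:,0]))
xm=near+.1; yb=(np.polyval(L,xm)+np.polyval(Rr,xm))/2
bc=np.median(q[:,0])+.130
die=np.array([bc,yb])@R; print('die from bed edges',die)
# dark bars at z=.123
m=np.zeros((480,640),np.uint8); m[195:275,275:340]=(hsv[195:275,275:340,2]<110)
n,lab,st,ce=cv2.connectedComponentsWithStats(m)
for i in range(1,n):
    if st[i,4]>40:
        v,u=np.nonzero(lab==i); ww=onplane(c,np.c_[u,v],.123)[:,:2]@R.T
        print('bar',st[i],'x',np.percentile(ww[:,0],[2,50,98]).round(4),'y',np.percentile(ww[:,1],[2,50,98]).round(4))
P=pts(c);Z=P[...,2]
m=np.zeros((480,640),bool);m[150:205,265:365]=((Z>.245)&(Z<.262))[150:205,265:365]
ww=P[m][:,:2]@R.T; lo,hi=np.percentile(ww,[1.5,98.5],axis=0); print('crosshead size',hi-lo,'centre press',(lo+hi)/2)
org=(lo+hi)/2; print('origin world',org@R,'bed rel',bc-org[0],yb-org[1],'theta',(bc-org[0]+.12)/.08*2*np.pi)
hub=(org+[0,-.204])@R; print('hub',hub)
m=np.zeros((480,640),np.uint8); m[170:215,366:425]=(hsv[170:215,366:425,2]<70)
n,lab,st,ce=cv2.connectedComponentsWithStats(m); i=1+np.argmax(st[1:,4]); v,u=np.nonzero(lab==i)
print(st[i],'depth z',np.percentile(Z[v,u],[10,50,80]))
for z in(.18,.19,.195):
    ww=onplane(c,np.c_[u,v],z)[:,:2]@R.T; lo,hi=np.percentile(ww,[1,99],axis=0); print('handle',z,hi-lo,((lo+hi)/2-org))
E
python3 d.py
```

```text
Traceback (most recent call last):
  File "d.py", line 14, in <module>
    L,Rr=fit(1),fit(-1); ang+=np.arctan((L[0]+Rr[0])/2)
                ~~~^^^^
  File "d.py", line 13, in fit
    q=p[mid&(s*(p[:,1]-yc)>.045)]; return np.polyfit(q[:,0],q[:,1],1)
                                          ~~~~~~~~~~^^^^^^^^^^^^^^^^^
TypeError: expected non-empty vector for x
```

```bash
sed -i 's/yc=np.median(p\[mid\]\[:,1\])/yc=(p[mid][:,1].min()+p[mid][:,1].max())\/2/' d.py; python3 d.py
```

```text
yaw -7.730840976288902 L,R [0.12886619 0.12010083] [-0.12812671  0.09464105] width 0.0254597791891103 near 0.34671866134551704 0.3494280637641013
die from bed edges [0.48955174 0.04188523]
bar [276 195  11  11  96] x [0.5482 0.562  0.574 ] y [0.1648 0.1755 0.1886]
bar [306 195  34  22 197] x [0.5452 0.5832 0.5946] y [0.0277 0.0439 0.106 ]
bar [291 205  33  10  84] x [0.5412 0.5478 0.5519] y [0.0688 0.1062 0.1431]
bar [282 259  30   8  94] x [0.4083 0.4132 0.4178] y [0.0767 0.1111 0.1439]
crosshead size [0.0678686 0.1729977] centre press [0.5949336  0.10109847]
origin world [0.60313334 0.01992635] bed rel -0.11550553141303843 0.0064376399358525155 theta 0.3529947373647137
hub [ 0.5756166  -0.18220932]
[374 183  44  16 381] depth z [0.19834436 0.2032553  0.20622105]
handle 0.18 [0.02347718 0.10018076] [ 0.01799359 -0.19904267]
handle 0.19 [0.02330599 0.09945027] [ 0.01503024 -0.19817945]
handle 0.195 [0.0232204  0.09908503] [ 0.01354856 -0.19774784]
```

```bash
sed -i 's/300,.115)/300,.115,lo=205,sat=40)/; s/<110)/<90)/' d.py; python3 d.py; python3 - <<'E'
from h import *
c=cam('top');f=c['frame'];print(f[285,280:330:4].tolist(), f[245,262:345:3,2].tolist())
E
```

```text
yaw -10.289829256653167 L,R [-0.02470405  0.19709945] [0.02470413 0.05964385] width 0.13745560470278695 near 0.4167593454576078 0.4193167397671318
die from bed edges [0.56341267 0.02818391]
bar [276 195  10  10  86] x [0.5416 0.5545 0.5655] y [0.1905 0.2005 0.2136]
bar [308 195  32  22 162] x [0.5436 0.5804 0.5916] y [0.0518 0.0713 0.1286]
crosshead size [0.06518386 0.17325886] centre press [0.59007416 0.1267817 ]
origin world [0.60323056 0.01933911] bed rel -0.040757419161835395 0.0015899727528778107 theta 6.22369774531683
hub [ 0.56679053 -0.18137991]
[374 183  44  16 381] depth z [0.19792843 0.20354331 0.2063451 ]
handle 0.18 [0.02199986 0.10028303] [ 0.02671471 -0.19739559]
handle 0.19 [0.02183944 0.0995518 ] [ 0.02371513 -0.19666512]
handle 0.195 [0.02175923 0.09918618] [ 0.02221533 -0.19629988]
[[163, 151, 146], [204, 200, 208], [220, 222, 226], [226, 226, 229], [225, 226, 229], [225, 225, 231], [225, 224, 230], [227, 225, 229], [225, 225, 229], [212, 211, 214], [208, 123, 48], [225, 137, 54], [228, 138, 53]] [52, 54, 115, 148, 98, 221, 229, 229, 231, 228, 228, 229, 229, 230, 229, 231, 194, 230, 228, 228, 229, 204, 155, 157, 158, 154, 59, 43]
```

```bash
cat > d2.py <<'E'
from m import *
c=cam('top'); P=pts(c)
hsv=cv2.cvtColor(c['frame'],cv2.COLOR_RGB2HSV)
V=hsv[...,2];S=hsv[...,1]
up=6; x0,y0,x1,y1=255,190,350,305
Vb=cv2.resize(c['frame'][y0:y1,x0:x1].min(2),None,fx=up,fy=up,interpolation=cv2.INTER_CUBIC)
v,u=np.nonzero(Vb>192); uv=np.c_[(u+.5)/up-.5+x0,(v+.5)/up-.5+y0]
w=onplane(c,uv,.115)[:,:2]; ang=np.radians(-10.4)
for it in range(4):
    R=np.array([[np.cos(ang),np.sin(ang)],[-np.sin(ang),np.cos(ang)]]); p=w@R.T
    near=np.percentile(p[:,0],.3); xs=np.arange(near+.012,near+.19,.004); ed=[]
    for x in xs:
        q=p[abs(p[:,0]-x)<.002,1]; ed.append((x,q.min(),q.max()) if len(q) else (x,0,0))
    ed=np.array(ed); g=abs(ed[:,2]-ed[:,1]-.12)<.005; e=ed[g]
    a=np.polyfit(e[:,0],e[:,1],1);b=np.polyfit(e[:,0],e[:,2],1); ang+=np.arctan((a[0]+b[0])/2)
yc=(e[:,1]+e[:,2]).mean()/2
ne=[p[abs(p[:,1]-yc-t)<.002,0].min() for t in np.arange(-.05,.051,.005)]
print('yaw',np.degrees(ang),'slopes',a[0],b[0],'width',(e[:,2]-e[:,1]).mean(),len(e),'near edge',np.median(ne),np.std(ne))
bc=np.median(ne)+.13; print('die',np.array([bc,yc])@R,'press',bc,yc)
# dark strips: bars, z=.123, along the bed's centre band
for t in(-.04,-.03,.03,.04):
    prof=[]
    for x in np.arange(bc-.1,bc+.1,.001):
        W=np.array([*(np.array([x,yc+t])@R),.123,1]);k=c['world_to_cam']@W; s=np.array([k[0],-k[1]])/-k[2]; s=s*(1+c['k1']*(s@s)); px=s*[c['fx'],c['fy']]+[c['cx'],c['cy']]
        prof.append(cv2.getRectSubPix(c['frame'].min(2),(1,1),tuple(map(float,px)))[0,0])
    d=np.array(prof)<150; print('t',t,'bar x rel', (np.nonzero(d)[0]*.001-.1).round(3).tolist())
org=None
Z=P[...,2]; m=np.zeros((480,640),np.uint8);m[140:215,260:365]=((Z>.246)&(Z<.262))[140:215,260:365]
ww=P[m>0][:,:2]@R.T; lo,hi=np.percentile(ww,[1,99],axis=0); org=(lo+hi)/2; print('cross',hi-lo,org,'bed rel',bc-org[0],yc-org[1],'theta',(bc-org[0]+.12)/.08*6.2832)
print('hub',(np.array([org[0],yc-.204]))@R)
m=np.zeros((480,640),np.uint8); m[170:215,366:425]=(V[170:215,366:425]<70)
v,u=np.nonzero(m)
for z in(.185,.19,.195):
    h=onplane(c,np.c_[u,v],z)[:,:2]@R.T; lo,hi=np.percentile(h,[1,99],axis=0); print('handle z',z,hi-lo,(lo+hi)/2-[org[0],yc],(lo+hi)/2@R)
E
python3 d2.py
```

```text
yaw -10.190009942481472 slopes -0.0029343473266335842 0.002934347632333658 width 0.11816616529871311 43 near edge 0.3462378743526455 0.00021422574456485098
die [0.49128679 0.04126086] press 0.47623787435264553 0.127525117263299
t -0.04 bar x rel [-0.075, -0.074, -0.073, -0.072, -0.071, -0.07, -0.069, -0.066, -0.065, 0.059, 0.06, 0.061, 0.062, 0.063, 0.064, 0.065, 0.066, 0.067, 0.068, 0.069, 0.07, 0.071, 0.097, 0.098, 0.099]
t -0.03 bar x rel [-0.075, -0.074, -0.073, -0.072, -0.071, -0.07, -0.069, -0.068, -0.067, -0.066, -0.065, -0.064, -0.063, 0.059, 0.06, 0.061, 0.062, 0.063, 0.064, 0.065, 0.066, 0.067, 0.068, 0.069, 0.07, 0.071, 0.072, 0.097, 0.098, 0.099]
t 0.03 bar x rel [-0.075, -0.074, -0.073, -0.072, -0.071, -0.07, -0.069, -0.068, -0.067, -0.066, -0.065, -0.064, -0.063, 0.059, 0.06, 0.061, 0.062, 0.063, 0.064, 0.065, 0.066, 0.067, 0.068, 0.069, 0.07, 0.071, 0.072, 0.098, 0.099]
t 0.04 bar x rel [-0.075, -0.074, -0.073, -0.072, -0.071, -0.07, -0.069, -0.068, -0.067, -0.066, -0.065, -0.064, 0.059, 0.06, 0.061, 0.062, 0.063, 0.064, 0.065, 0.066, 0.067, 0.068, 0.069, 0.07, 0.071, 0.072, 0.098, 0.099]
cross [0.06572694 0.17694529] [0.5903269  0.12585598] bed rel -0.11408902403905408 0.0016691375642773065 theta 0.4642480519726925
hub [ 0.56748595 -0.17970519]
handle z 0.185 [0.02188993 0.10029811] [ 0.02488016 -0.19866292] [ 0.59291786 -0.17885392]
handle z 0.19 [0.02180984 0.0999311 ] [ 0.02338085 -0.19829574] [ 0.59150716 -0.17822728]
handle z 0.195 [0.02172974 0.09956409] [ 0.02188155 -0.19792856] [ 0.59009646 -0.17760065]
```

```bash
cat > t.py <<'E'
import sys,numpy as np
from station import bot
from scipy.spatial.transform import Rotation as Ro
def rows(x,y,z,a):  # a: world angle (deg) of tool y, tool pointing down
    s=bot.sense(); R=np.array(s['ee_rot']); p=np.array(s['position']); a=np.radians(a)
    Y=np.array([np.cos(a),np.sin(a),0]);Z=np.array([0,0,-1.]);T=np.c_[np.cross(Y,Z),Y,Z]
    print('shift',(R.T@(np.array([x,y,z])-p)).round(4),'rot',Ro.from_matrix(R.T@T).as_rotvec().round(4),'t',s['clock'],'pos',p.round(4),'f',np.round(s['ft_force'],1),'gap',s['finger_gap'])
if __name__=='__main__':
    v=list(map(float,sys.argv[1:]))
    for i in range(0,len(v),4): rows(*v[i:i+4])
E
python3 t.py .5045 .3299 .12 88 .5045 .3299 .018 88
```

```text
shift [-0.4055 -0.1289  0.1282] rot [-2.000e-04  0.000e+00 -2.189e-01] t 0.4 pos [0.1444 0.5565 0.2482] f [ 0.4 -0.2  0. ] gap 0.08561054944642721
shift [-0.4055 -0.1289  0.2302] rot [-2.000e-04  0.000e+00 -2.189e-01] t 0.4 pos [0.1444 0.5565 0.2482] f [ 0.4 -0.2  0. ] gap 0.08561054944642721
```

Request:
jog_arm([
  [-0.1,-0.032,0,0,0,-0.1,0],
  [-0.2,-0.064,0,0,0,-0.219,0],
  [-0.3,-0.096,0,0,0,-0.219,0],
  [-0.4055,-0.129,0.0,0,0,-0.219,0],
  [-0.4055,-0.129,0.03,0,0,-0.219,0],
  [-0.4055,-0.129,0.07,0,0,-0.219,0],
  [-0.4055,-0.129,0.1,0,0,-0.219,0],
  [-0.4055,-0.129,0.128,0,0,-0.219,0],
  [-0.4055,-0.129,0.128,0,0,-0.219,0],
  [-0.4055,-0.129,0.128,0,0,-0.219,0],
])

```text
clock: 1.23
position: [0.4743, 0.3487, 0.1445]
ee_rot: [[-0.999, 0.035, 0.001], [0.035, 0.999, 0.001], [-0.001, 0.001, -1.0]]
ft_force: [-0.0, 1.0, 0.2]
finger_gap: 0.0858
finger_force: 0.0
```

Request:
jog_arm([
  [0,0,0,0,0,0,0.2],
  [0,0,0,0,0,0,0.2],
])

```text
clock: 1.4
position: [0.4733, 0.3483, 0.1435]
ee_rot: [[-0.999, 0.038, -0.003], [0.038, 0.999, -0.002], [0.003, -0.002, -1.0]]
ft_force: [-0.6, 1.4, 0.6]
finger_gap: 0.0685
finger_force: 0.0
```

```bash
python3 t.py .5045 .3299 .05 88 .5045 .3299 .018 88; python3 - <<'E'
from h import *
c=cam('top');cv2.imwrite('pics/c2.png',cv2.resize(c['frame'][180:300,120:280,::-1],None,fx=4,fy=4))
E
```

```text
shift [-0.0321 -0.0171  0.0934] rot [-0.0018 -0.0029 -0.0032] t 1.4 pos [0.4733 0.3483 0.1435] f [-0.6  1.4  0.6] gap 0.06851053979709534
shift [-0.0322 -0.017   0.1254] rot [-0.0018 -0.0029 -0.0032] t 1.4 pos [0.4733 0.3483 0.1435] f [-0.6  1.4  0.6] gap 0.06851053979709534
```

View pics/c2.png

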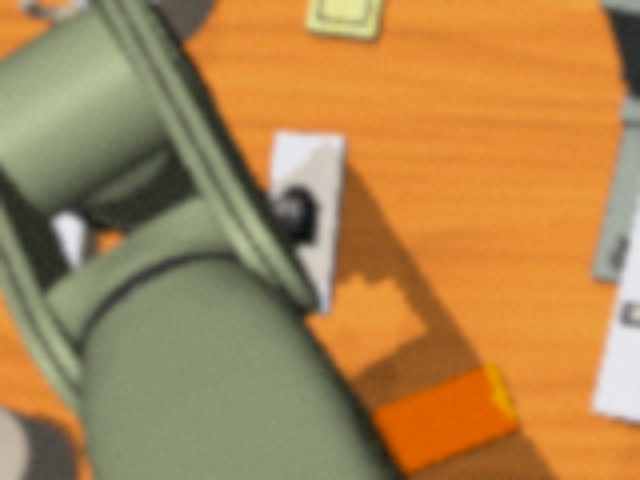

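The crop shows the gripper over the right plate, with one finger near (295,215), and the plate undisturbed. I'll descend and grip.

Request:
jog_arm([
  [-0.02,-0.01,0.0,0,0,0,0.2],
  [-0.032,-0.017,0.0,0,0,0,0.2],
  [-0.032,-0.017,0.03,0,0,0,0.2],
  [-0.032,-0.017,0.06,0,0,0,0.2],
  [-0.032,-0.017,0.085,0,0,0,0.2],
  [-0.032,-0.017,0.1,0,0,0,0.2],
  [-0.032,-0.017,0.11,0,0,0,0.2],
  [-0.032,-0.017,0.12,0,0,0,0.2],
  [-0.032,-0.017,0.125,0,0,0,0.2],
  [-0.032,-0.017,0.125,0,0,0,0.2],
])

```text
clock: 2.28
position: [0.504, 0.3321, 0.0199]
ee_rot: [[-0.999, 0.034, -0.0], [0.034, 0.999, -0.0], [0.0, -0.0, -1.0]]
ft_force: [0.2, 0.1, 0.2]
finger_gap: 0.0684
finger_force: 0.0
```

Request:
jog_arm([
  [0,0,0,0,0,0,0.6],
  [0,0,0,0,0,0,0.8],
  [0,0,0,0,0,0,0.8],
  [0,0,0,0,0,0,0.8],
  [0,0,0,0,0,0,0.8],
  [0,0,0,0,0,0,0.8],
], squeeze=50)

```text
clock: 2.78
position: [0.505, 0.3323, 0.0216]
ee_rot: [[-0.999, 0.035, 0.002], [0.035, 0.999, 0.002], [-0.002, 0.002, -1.0]]
ft_force: [-0.1, 0.1, 6.0]
finger_gap: 0.0445
finger_force: 51.9
```

```bash
python3 t.py .5045 .3299 .018 88
```

```text
shift [ 0.0004 -0.0025  0.0036] rot [0.0018 0.0023 0.    ] t 2.7833 pos [0.505  0.3323 0.0216] f [-0.1  0.1  6. ] gap 0.04451964416291659
```

Request:
jog_arm([
  [0,0,-0.01,0,0,0,0.8],
  [0,0,-0.04,0,0,0,0.8],
  [0,0,-0.08,0,0,0,0.8],
  [0,0,-0.12,0,0,0,0.8],
  [0,0,-0.16,0,0,0,0.8],
  [0,0,-0.18,0,0,0,0.8],
  [0,0,-0.18,0,0,0,0.8],
])

```text
clock: 3.37
position: [0.5064, 0.3331, 0.2066]
ee_rot: [[-0.999, 0.035, 0.01], [0.035, 0.999, 0.006], [-0.01, 0.007, -1.0]]
ft_force: [0.1, 0.7, -1.2]
finger_gap: 0.0445
finger_force: 51.8
```

```bash
python3 t.py .4908 .0413 .2 79.7
```

```text
shift [ 0.0055 -0.2922  0.0046] rot [0.0073 0.0092 0.1449] t 3.3667 pos [0.5064 0.3331 0.2066] f [ 0.1  0.7 -1.2] gap 0.04450516950998835
```

Request:
jog_arm([
  [0.001,-0.03,0,0,0,0.03,0.8],
  [0.002,-0.065,0,0,0,0.06,0.8],
  [0.003,-0.1,0,0,0,0.1,0.8],
  [0.004,-0.135,0,0,0,0.145,0.8],
  [0.005,-0.17,0,0,0,0.145,0.8],
  [0.005,-0.205,0,0,0,0.145,0.8],
  [0.005,-0.24,0,0,0,0.145,0.8],
  [0.005,-0.27,0,0,0,0.145,0.8],
  [0.005,-0.285,0,0,0,0.145,0.8],
  [0.005,-0.292,0,0,0,0.145,0.8],
])

```text
clock: 4.2
position: [0.4877, 0.0379, 0.1989]
ee_rot: [[-0.983, 0.182, -0.003], [0.182, 0.983, -0.001], [0.003, -0.001, -1.0]]
ft_force: [0.2, -0.8, -2.2]
finger_gap: 0.0446
finger_force: 51.9
```

Request:
jog_arm([
  [0,0,0,0,0,0,0.8],
  [0,0,0,0,0,0,0.8],
  [0,0,0,0,0,0,0.8],
])

```text
clock: 4.45
position: [0.4889, 0.0411, 0.1997]
ee_rot: [[-0.984, 0.178, -0.001], [0.178, 0.984, 0.001], [0.001, 0.0, -1.0]]
ft_force: [0.1, 0.3, -1.9]
finger_gap: 0.0445
finger_force: 51.9
```

```bash
python3 t.py .4908 .0413 .175 79.7;  python3 - <<'E'
from h import *
a=cam('top')['frame'][150:330,220:400,::-1];b=cam('scene')['frame'][190:370,240:430,::-1]
cv2.imwrite('pics/c3.png',np.hstack([cv2.resize(a,(400,400)),cv2.resize(b,(400,400))]))
E
```

```text
shift [-0.0019  0.0006  0.0247] rot [ 0.0004 -0.0008  0.0009] t 4.45 pos [0.4889 0.0411 0.1997] f [ 0.1  0.3 -1.9] gap 0.0445304307586922
```

View pics/c3.png

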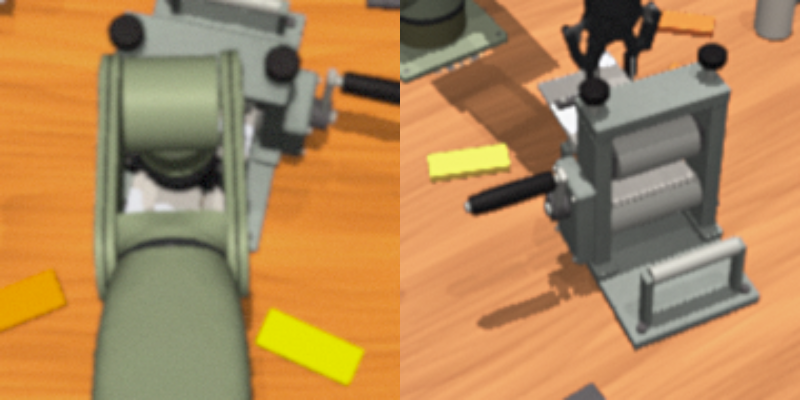

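The overhead view shows the arm covering the die, so the plate can't be seen. I'll place by contact and inspect afterwards.

Request:
jog_arm([
  [-0.002,0.0005,0.01,0,0,0,0.8],
  [-0.002,0.0005,0.025,0,0,0,0.8],
  [-0.002,0.0005,0.036,0,0,0,0.8],
  [-0.002,0.0005,0.04,0,0,0,0.8],
  [-0.002,0.0005,0.042,0,0,0,0.8],
  [-0.002,0.0005,0.042,0,0,0,0.8],
  [-0.002,0.0005,0.042,0,0,0,0.8],
])

```text
clock: 5.13
position: [0.4915, 0.0404, 0.1584]
ee_rot: [[-0.984, 0.179, 0.001], [0.179, 0.984, 0.0], [-0.001, 0.0, -1.0]]
ft_force: [-0.3, -0.1, -0.6]
finger_gap: 0.0443
finger_force: 51.9
```

```bash
python3 t.py .4908 .0413 .1535 79.7
```

```text
shift [0.0008 0.0007 0.0049] rot [0.0003 0.0008 0.0003] t 5.1333 pos [0.4915 0.0404 0.1584] f [-0.3 -0.1 -0.6] gap 0.04433450203808574
```

Request:
jog_arm([
  [0.0003,0.0005,0.001,0,0,0,0.8],
  [0.0005,0.0005,0.002,0,0,0,0.8],
  [0.0005,0.0005,0.003,0,0,0,0.8],
  [0.0005,0.0005,0.003,0,0,0,0.8],
  [0.0005,0.0005,0.003,0,0,0,0.8],
])

```text
clock: 5.55
position: [0.4907, 0.0408, 0.1552]
ee_rot: [[-0.984, 0.179, 0.0], [0.179, 0.984, 0.0], [-0.0, 0.0, -1.0]]
ft_force: [0.1, -0.6, -1.4]
finger_gap: 0.0441
finger_force: 51.9
```

```bash
python3 t.py .4908 .0413 .1535 79.7
```

```text
shift [-0.      0.0005  0.0017] rot [ 0.0002  0.0002 -0.0001] t 5.55 pos [0.4907 0.0408 0.1552] f [ 0.1 -0.6 -1.4] gap 0.04412972974931978
```

Request:
jog_arm([
  [0,0,0.001,0,0,0,0.8],
  [0,0,0.001,0,0,0,0.8],
  [0,0,0.001,0,0,0,0.8],
])

```text
clock: 5.8
position: [0.4909, 0.0408, 0.1546]
ee_rot: [[-0.984, 0.179, 0.001], [0.179, 0.984, 0.0], [-0.001, 0.0, -1.0]]
ft_force: [-0.3, -0.6, 3.2]
finger_gap: 0.0444
finger_force: 52.4
```

Request:
jog_arm([
  [0,0,0.001,0,0,0,0.8],
  [0,0,0.001,0,0,0,0.8],
  [0,0,0.001,0,0,0,0.8],
])

```text
clock: 6.05
position: [0.4909, 0.0408, 0.1545]
ee_rot: [[-0.984, 0.179, 0.001], [0.179, 0.984, 0.0], [-0.001, 0.0, -1.0]]
ft_force: [-2.6, 0.2, 10.7]
finger_gap: 0.0442
finger_force: 53.1
```

Request:
jog_arm([
  [0,0,-0.001,0,0,0,0.8],
  [0,0,-0.001,0,0,0,0.5],
  [0,0,-0.001,0,0,0,0.2],
  [0,0,-0.001,0,0,0,0.2],
  [0,0,-0.01,0,0,0,0.2],
  [0,0,-0.04,0,0,0,0.2],
  [0,0,-0.08,0,0,0,0.2],
  [0,0,-0.12,0,0,0,0.2],
  [0,0,-0.16,0,0,0,0.2],
  [0,0,-0.18,0,0,0,0.2],
])

```text
clock: 6.88
position: [0.492, 0.0409, 0.3389]
ee_rot: [[-0.984, 0.179, 0.009], [0.179, 0.984, 0.001], [-0.008, 0.002, -1.0]]
ft_force: [1.3, -0.0, -0.7]
finger_gap: 0.0681
finger_force: 0.0
```

```bash
python3 t.py .575 -.20 .34 -10.3 .575 -.20 .34 169.7; python3 -c "
from station import bot;print(bot.sense()['qpos'])"
```

```text
shift [-0.1247 -0.2222 -0.0006] rot [0.0082 0.0049 1.5708] t 6.8833 pos [0.492  0.0409 0.3389] f [ 1.3 -0.  -0.7] gap 0.06812567396148107
shift [-0.1247 -0.2222 -0.0006] rot [-0.0049  0.0082 -1.5708] t 6.8833 pos [0.492  0.0409 0.3389] f [ 1.3 -0.  -0.7] gap 0.06812567396148107
[ 5.95600125e-02  1.39365248e-01  1.57892051e+00  6.64852131e-05
  1.41474410e+00 -1.33147703e+00]
```

Request:
jog_arm([
  [0,-0.03,-0.01,0,0,0.12,0.2],
  [0,-0.065,-0.02,0,0,0.24,0.2],
  [-0.02,-0.1,-0.02,0,0,0.36,0.2],
  [-0.04,-0.13,-0.02,0,0,0.48,0.2],
  [-0.06,-0.16,-0.02,0,0,0.6,0.2],
  [-0.08,-0.19,-0.02,0,0,0.72,0.2],
  [-0.1,-0.21,-0.02,0,0,0.84,0.2],
  [-0.115,-0.222,-0.02,0,0,0.96,0.2],
  [-0.125,-0.222,-0.02,0,0,1.08,0.2],
  [-0.125,-0.222,-0.02,0,0,1.2,0.2],
])

```text
clock: 7.72
position: [0.5755, -0.2014, 0.3523]
ee_rot: [[-0.182, 0.983, -0.0], [0.983, 0.182, 0.0], [0.0, -0.0, -1.0]]
ft_force: [0.1, 0.3, -0.5]
finger_gap: 0.0686
finger_force: 0.0
```

```bash
cat > p.py <<'E'
from h import *
from m import rect
c=cam('top');P=pts(c)
x0,y0,x1,y1=255,185,350,305
cv2.imwrite('pics/c4.png',cv2.resize(c['frame'][150:305,235:430,::-1],None,fx=3.8,fy=3.8,interpolation=cv2.INTER_CUBIC))
Z=P[...,2];m=np.zeros((480,640),np.uint8);m[y0:y1,x0:x1]=((Z>.141)&(Z<.155))[y0:y1,x0:x1]
w=P[m>0]; print(m.sum(),np.median(w,axis=0),cv2.minAreaRect((w[:,:2]*1000).astype(np.float32)))
E
python3 p.py; python3 t.py .575 -.20 .34 -10.3
```

```text
944 [0.49140027 0.03989833 0.14721589] ((506.719970703125, 38.65473175048828), (189.26622009277344, 156.2531280517578), 75.00300598144531)
shift [0.0007 0.0005 0.0126] rot [-0.0007 -0.0005  0.3603] t 7.7667 pos [ 0.5747 -0.2008  0.3526] f [-0.9 -0.  -0.3] gap 0.06843522336566005
```

View pics/c4.png

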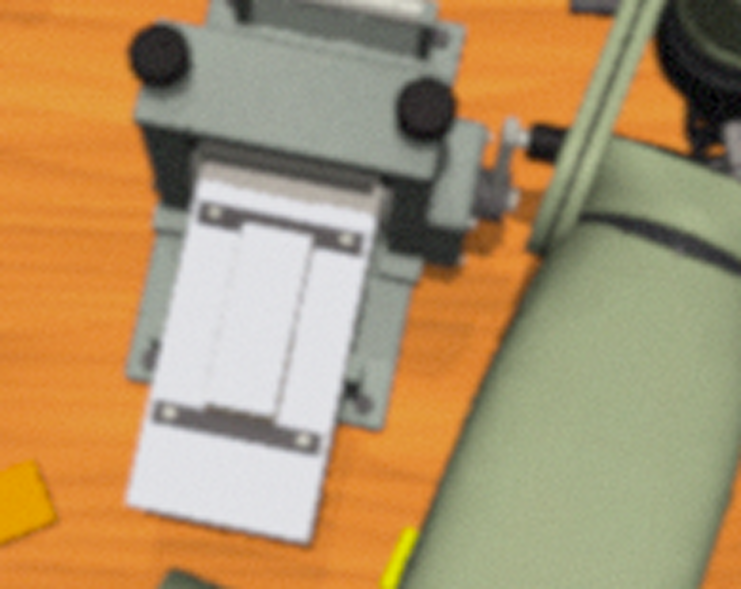

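The plate lies on the die, with its edges at crop left (240,225)-(207,405) and right (312,235)-(277,418). I'll quantify its centring against the bed and bars with averaged profiles.

```bash
cat > q.py <<'E'
from h import *
c=cam('top'); ang=np.radians(-10.3)
R=np.array([[np.cos(ang),np.sin(ang)],[-np.sin(ang),np.cos(ang)]])
C=np.array([.4908,.0413])
def samp(xs,ys,z):  # press-axes offsets about C -> grey image
    X,Y=np.meshgrid(xs,ys,indexing='ij'); W=np.c_[X.ravel(),Y.ravel()]@R+C
    k=c['world_to_cam']@np.c_[W,np.full(len(W),z),np.ones(len(W))].T
    s=np.stack([k[0],-k[1]])/-k[2]; s=s*(1+c['k1']*(s**2).sum(0))
    u=(s[0]*c['fx']+c['cx']).reshape(X.shape).astype(np.float32);v=(s[1]*c['fy']+c['cy']).reshape(X.shape).astype(np.float32)
    return cv2.remap(c['frame'].astype(np.float32).mean(2),u,v,cv2.INTER_CUBIC)
if __name__=='__main__':
    ys=np.arange(-.075,.0751,.001)
    for z in(.147,.115):
      for a,b in((-.05,-.01),(.01,.045)):
        pr=samp(np.arange(a,b,.001),ys,z).mean(0)
        if z==.147: print(z,a,'y profile -32..-14',pr[43:62].round(0).astype(int).tolist(),' 14..32',pr[89:108].round(0).astype(int).tolist())
        else:
            th=(190); i=np.nonzero(pr>th)[0]; print('bed edges',ys[i[0]],ys[i[-1]])
    xs=np.arange(-.08,.081,.001)
    for z in(.147,.123):
        for a in(-.018,.0,):
            pr=samp(xs,np.arange(a,a+.015,.001),z).mean(1); print(z,a,'x -80..-52',pr[:29].round(0).astype(int).tolist(),'52..80',pr[132:].round(0).astype(int).tolist())
    for a in(-.05,.035): 
        pr=samp(xs,np.arange(a,a+.01,.001),.123).mean(1); print('bars side x -80..-52',pr[:29].round(0).astype(int).tolist(),'52..80',pr[132:].round(0).astype(int).tolist())
E
python3 q.py
```

```text
0.147 -0.05 y profile -32..-14 [226, 226, 225, 221, 214, 203, 193, 189, 190, 197, 206, 216, 222, 225, 226, 226, 226, 226, 226]  14..32 [226, 226, 226, 226, 225, 224, 223, 221, 220, 221, 222, 223, 224, 225, 226, 226, 226, 226, 226]
0.147 0.01 y profile -32..-14 [226, 226, 225, 224, 220, 213, 204, 197, 197, 202, 210, 217, 222, 225, 226, 226, 226, 226, 226]  14..32 [226, 226, 226, 226, 225, 224, 223, 222, 222, 222, 222, 223, 225, 226, 226, 226, 226, 226, 226]
bed edges -0.05899999999999998 0.05900000000000012
bed edges -0.05899999999999998 0.05900000000000012
0.147 -0.018 x -80..-52 [190, 168, 145, 126, 112, 104, 102, 100, 100, 98, 97, 96, 95, 94, 93, 92, 96, 108, 125, 148, 172, 194, 212, 221, 225, 227, 227, 227, 226] 52..80 [227, 227, 228, 228, 226, 221, 208, 190, 167, 142, 121, 106, 101, 108, 123, 144, 167, 189, 207, 219, 224, 226, 227, 227, 226, 225, 222, 215, 206]
0.147 0.0 x -80..-52 [189, 166, 145, 126, 112, 105, 102, 101, 101, 101, 100, 98, 96, 94, 93, 95, 102, 113, 131, 152, 175, 196, 211, 221, 226, 227, 227, 227, 226] 52..80 [226, 227, 227, 227, 225, 219, 208, 190, 169, 146, 12
[... 661 characters left out ...]
 104, 101, 109, 125, 147, 170, 191, 208, 219, 225, 227, 227]
bars side x -80..-52 [225, 221, 210, 194, 172, 149, 132, 123, 124, 134, 148, 160, 168, 168, 164, 159, 156, 158, 168, 182, 198, 211, 220, 225, 226, 226, 226, 226, 226] 52..80 [227, 227, 226, 221, 210, 192, 169, 145, 123, 108, 104, 109, 120, 134, 146, 154, 157, 154, 152, 151, 154, 165, 180, 196, 211, 220, 224, 226, 227]
bars side x -80..-52 [226, 221, 211, 195, 173, 151, 133, 122, 122, 129, 139, 148, 151, 150, 147, 143, 143, 149, 161, 177, 195, 210, 220, 225, 227, 227, 227, 227, 227] 52..80 [227, 227, 226, 221, 211, 193, 170, 144, 122, 106, 100, 101, 108, 117, 125, 131, 134, 132, 130, 133, 142, 158, 176, 193, 208, 218, 224, 226, 227]
```

```bash
cat > q0.py <<'E'
import q; from q import *
def show(z):
    ys=np.arange(-.032,.0321,.0005); xs=np.arange(-.07,.0701,.0005)
    for a,b in((-.05,-.01),(.01,.045)):
        pr=226-samp(np.arange(a,b,.001),ys,z).mean(0); 
        for lo,hi in((-.032,-.016),(.016,.032)):
            g=(ys>=lo)&(ys<=hi);p=np.clip(pr[g],0.7,None)-.7; print('y line',(p*ys[g]).sum()/p.sum()*1000,'mass',p.sum()/2,end='; ')
    pr=samp(xs,np.arange(-.015,.016,.001),z).mean(1)
    n=xs[(pr<160)&(xs<0)].max(); f=xs[(pr<160)&(xs>0)].min(); print('x ends',n,f)
print('before'); q.c={**c,'frame':cv2.imread('pics/top0.png')[:,:,::-1].copy()}; show(.133)
print('now'); q.c=c; show(.147)
E
python3 q0.py
```

```text
before
y line -23.76300111705626 mass 118.735756; y line nan mass 0.0; y line -23.598940781830837 mass 87.3354; y line nan mass 0.0; x ends -0.061 0.06050000000000011
now
y line -24.572879384287 mass 199.85973; y line 22.83382326037241 mass 24.497791; y line -24.339510454735425 mass 143.33762; y line 22.5075538073332 mass 21.219751; x ends -0.061 0.06050000000000011q0.py:7: RuntimeWarning: invalid value encountered in scalar divide
  g=(ys>=lo)&(ys<=hi);p=np.clip(pr[g],0.7,None)-.7; print('y line',(p*ys[g]).sum()/p.sum()*1000,'mass',p.sum()/2,end='; ')
```

The plate sits within about 0.5 mm of the die in y, is on it in x, and its yaw matches, so it is flush. Now the crank.

```bash
python3 t.py .5895 -.188 .24 -10.3 .5895 -.188 .189 -10.3
```

```text
shift [0.0088 0.0176 0.1131] rot [-3.000e-04 -2.000e-04  3.735e-01] t 7.8667 pos [ 0.574  -0.2001  0.3531] f [-0.4  0.6  0.5] gap 0.06821081269625048
shift [0.0088 0.0176 0.1641] rot [-3.000e-04 -2.000e-04  3.735e-01] t 7.8667 pos [ 0.574  -0.2001  0.3531] f [-0.4  0.6  0.5] gap 0.06821081269625048
```

Request:
jog_arm([
  [0.009,0.0175,0.0,0,0,0.12,0.2],
  [0.009,0.0175,0.02,0,0,0.24,0.2],
  [0.009,0.0175,0.05,0,0,0.37,0.2],
  [0.009,0.0175,0.08,0,0,0.37,0.2],
  [0.009,0.0175,0.1,0,0,0.37,0.2],
  [0.009,0.0175,0.12,0,0,0.37,0.2],
  [0.009,0.0175,0.12,0,0,0.37,0.2],
  [0.009,0.0175,0.12,0,0,0.37,0.2],
])

```text
clock: 8.53
position: [0.5889, -0.1874, 0.233]
ee_rot: [[0.176, 0.984, -0.002], [0.984, -0.176, 0.001], [0.0, -0.002, -1.0]]
ft_force: [0.4, -0.1, 0.0]
finger_gap: 0.0687
finger_force: 0.0
```

```bash
python3 t.py .5895 -.188 .189 -10.3;  python3 - <<'E'
from h import *
b=cam('scene')['frame'][200:340,230:410,::-1]
cv2.imwrite('pics/c5.png',cv2.resize(b,None,fx=4,fy=4))
E
```

```text
shift [-0.0005  0.0007  0.044 ] rot [-0.0016 -0.0003  0.0029] t 8.5333 pos [ 0.5889 -0.1874  0.233 ] f [ 0.4 -0.1  0. ] gap 0.06873045812473276
```

View pics/c5.png

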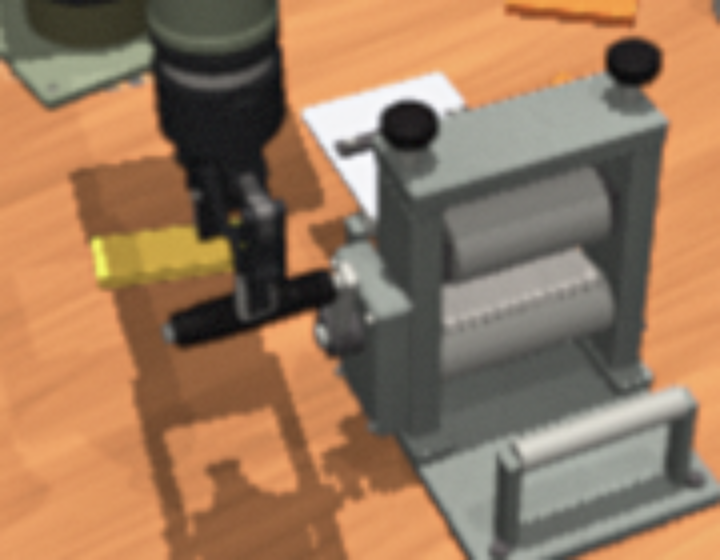

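The scene crop shows the fingers straddling the handle near its middle, at (258,300). I'll descend and close.

Request:
jog_arm([
  [0,0.0005,0.02,0,0,0,0.2],
  [0,0.0005,0.035,0,0,0,0.2],
  [0,0.0005,0.044,0,0,0,0.2],
  [0,0.0005,0.044,0,0,0,0.2],
  [0,0.0005,0.044,0,0,0,0.5],
  [0,0.0005,0.044,0,0,0,0.9],
  [0,0.0005,0.044,0,0,0,0.9],
  [0,0.0005,0.044,0,0,0,0.9],
  [0,0.0005,0.044,0,0,0,0.9],
  [0,0.0005,0.044,0,0,0,0.9],
], squeeze=30)

```text
clock: 9.42
position: [0.5904, -0.1881, 0.1904]
ee_rot: [[0.178, 0.984, 0.002], [0.984, -0.178, -0.001], [-0.0, 0.002, -1.0]]
ft_force: [-0.7, -0.6, 5.6]
finger_gap: 0.0258
finger_force: 30.4
```

Request:
jog_arm([
  [0,0,0,0,0,0,0.9],
  [0,0,0,0,0,0,0.9],
  [0,0,0,0,0,0,0.9],
])

```text
clock: 9.67
position: [0.5904, -0.1882, 0.1903]
ee_rot: [[0.178, 0.984, 0.002], [0.984, -0.178, -0.001], [-0.0, 0.002, -1.0]]
ft_force: [-0.8, 0.6, 6.0]
finger_gap: 0.026
finger_force: 30.5
```

```bash
for i in 1 2 3; do python3 t.py .5895 -.188 .189 -10.3; done
```

```text
shift [-0.     -0.0009  0.0013] rot [0.0021 0.0004 0.0008] t 9.6667 pos [ 0.5904 -0.1882  0.1903] f [-0.8  0.6  6. ] gap 0.026032547035789926
shift [-0.     -0.0009  0.0013] rot [0.0021 0.0004 0.0008] t 9.6667 pos [ 0.5904 -0.1882  0.1903] f [-0.8  0.6  6. ] gap 0.026032547035789926
shift [-0.     -0.0009  0.0013] rot [0.0021 0.0004 0.0008] t 9.6667 pos [ 0.5904 -0.1882  0.1903] f [-0.8  0.6  6. ] gap 0.026032547035789926
```

Request:
jog_arm([
  [0,0.0055,0.0024,0,0,0,0.9],
  [0,0.0111,0.0052,0,0,0,0.9],
  [0,0.0187,0.0103,0,0,0,0.9],
  [0,0.0256,0.0163,0,0,0,0.9],
  [0,0.0316,0.0232,0,0,0,0.9],
  [0,0.0367,0.0308,0,0,0,0.9],
  [0,0.0437,0.0477,0,0,0,0.9],
  [0,0.0461,0.0658,0,0,0,0.9],
  [0,0.0461,0.0658,0,0,0,0.9],
  [0,0.0461,0.0658,0,0,0,0.9],
])

```text
clock: 10.5
position: [0.6371, -0.1965, 0.1212]
ee_rot: [[0.178, 0.984, 0.003], [0.984, -0.178, -0.001], [-0.0, 0.003, -1.0]]
ft_force: [7.3, -2.3, -5.5]
finger_gap: 0.0262
finger_force: 30.0
```

```bash
python3 t.py .5895 -.188 .189 -10.3; python3 -c "
from q import *
xs=np.arange(-.09,.2,.001); pr=samp(xs,np.arange(-.02,.02,.002),.115).mean(1); i=np.nonzero(pr>190)[0]
xs=np.arange(-.16,-.06,.0005);pr=samp(xs,np.arange(-.05,.05,.002),.115).mean(1); print('near edge (was -130 at theta0)',xs[np.nonzero(pr>190)[0][0]]*1000)"
```

```text
shift [-0.0001 -0.0482 -0.068 ] rot [0.0029 0.     0.0005] t 10.5 pos [ 0.6371 -0.1965  0.1212] f [ 7.3 -2.3 -5.5] gap 0.02622412116519557Traceback (most recent call last):
  File "<string>", line 4, in <module>
    xs=np.arange(-.16,-.06,.0005);pr=samp(xs,np.arange(-.05,.05,.002),.115).mean(1); print('near edge (was -130 at theta0)',xs[np.nonzero(pr>190)[0][0]]*1000)
                                                                                                                               ~~~~~~~~~~~~~~~~~~~~~^^^
IndexError: index 0 is out of bounds for axis 0 with size 0
```

Request:
jog_arm([
  [0,-0.0024,0.0181,0,0,0,0.9],
  [0,-0.0094,0.035,0,0,0,0.9],
  [0,-0.0205,0.0495,0,0,0,0.9],
  [0,-0.035,0.0606,0,0,0,0.9],
  [0,-0.0519,0.0676,0,0,0,0.9],
  [0,-0.07,0.07,0,0,0,0.9],
])

```text
clock: 11.05
position: [0.5677, -0.1839, 0.0537]
ee_rot: [[0.178, 0.984, 0.004], [0.984, -0.178, -0.001], [-0.0, 0.004, -1.0]]
ft_force: [4.4, 0.5, 12.7]
finger_gap: 0.0259
finger_force: 31.8
```

Request:
jog_arm([
  [0,-0.0181,-0.0024,0,0,0,0.9],
  [0,-0.035,-0.0094,0,0,0,0.9],
  [0,-0.0495,-0.0205,0,0,0,0.9],
  [0,-0.0606,-0.035,0,0,0,0.9],
])

```text
clock: 11.38
position: [0.5087, -0.1733, 0.0888]
ee_rot: [[0.179, 0.984, 0.006], [0.984, -0.179, -0.001], [-0.0, 0.007, -1.0]]
ft_force: [10.6, -0.9, -1.6]
finger_gap: 0.0261
finger_force: 30.6
```

```bash
cat > e.py <<'E'
import q,sys; from q import *
s=bot.sense(); print(s['clock'],np.round(s['position'],4),np.round(s['ft_force'],1))
# bed's near edge along several lateral lines, plus plate near edge
for y in(-.045,-.03,.03,.045):
    xs=np.arange(-.16,.06,.0005); pr=samp(xs,np.arange(y-.004,y+.004,.002),.115).mean(1); i=np.nonzero(pr>200)[0]; print(y,'first bright',xs[i[0]]*1000 if len(i) else None)
cv2.imwrite('pics/'+sys.argv[1],cv2.resize(c['frame'][150:305,235:430,::-1],None,fx=3.8,fy=3.8,interpolation=cv2.INTER_CUBIC))
E
python3 e.py e1.png
```

```text
11.4333 [ 0.5075 -0.1731  0.0914] [2.4 0.9 0.7]
-0.045 first bright -79.99999999999993
-0.03 first bright -79.99999999999993
0.03 first bright -79.99999999999993
0.045 first bright -79.99999999999993
```

Request:
jog_arm([
  [0,-0.0041,-0.0082,0,0,0,0.9],
  [0,-0.007,-0.0169,0,0,0,0.9],
  [0,-0.0088,-0.0259,0,0,0,0.9],
  [0,-0.0094,-0.035,0,0,0,0.9],
  [0,-0.0088,-0.0441,0,0,0,0.9],
  [0,-0.007,-0.0531,0,0,0,0.9],
  [0,-0.0041,-0.0618,0,0,0,0.9],
  [0,0,-0.07,0,0,0,0.9],
  [0,0.0111,-0.0845,0,0,0,0.9],
  [0,0.0256,-0.0956,0,0,0,0.9],
])

```text
clock: 12.27
position: [0.5293, -0.177, 0.1818]
ee_rot: [[0.178, 0.984, -0.009], [0.984, -0.178, 0.002], [0.0, -0.009, -1.0]]
ft_force: [-2.9, 0.0, -6.5]
finger_gap: 0.0264
finger_force: 30.8
```

```bash
python3 e.py e2.png
```

```text
12.3167 [ 0.5335 -0.1779  0.1843] [-0.5  0.2  2.4]
-0.045 first bright -60.999999999999915
-0.03 first bright -60.999999999999915
0.03 first bright -60.999999999999915
0.045 first bright -60.999999999999915
```

View pics/e2.png

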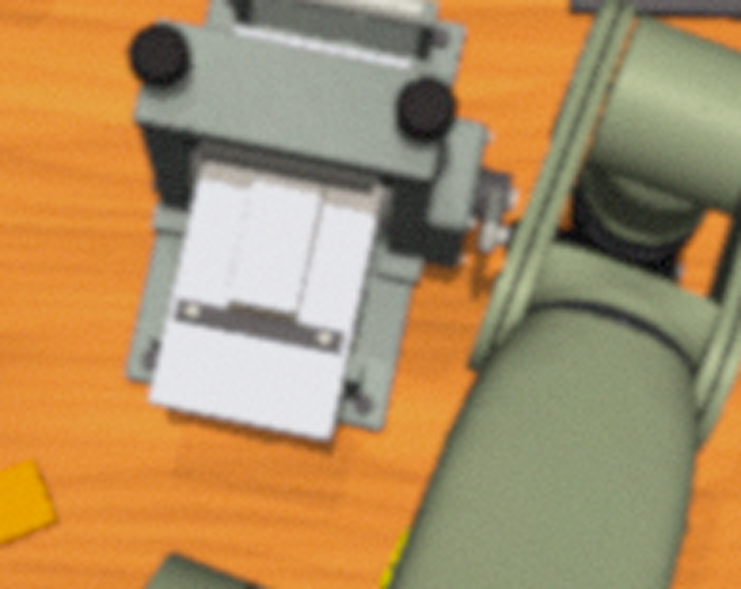

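The bed has advanced to about -61 mm. The plate is already under the roller and still aligned, with its near end at the near bar around (265,305). Continuing.

Request:
jog_arm([
  [0,0.0169,-0.007,0,0,0,0.9],
  [0,0.035,-0.0094,0,0,0,0.9],
  [0,0.0531,-0.007,0,0,0,0.9],
  [0,0.07,0,0,0,0,0.9],
  [0,0.0845,0.0111,0,0,0,0.9],
  [0,0.0956,0.0256,0,0,0,0.9],
  [0,0.1026,0.0425,0,0,0,0.9],
  [0,0.105,0.0606,0,0,0,0.9],
  [0,0.1026,0.0787,0,0,0,0.9],
  [0,0.0956,0.0956,0,0,0,0.9],
])

```text
clock: 13.15
position: [0.627, -0.1946, 0.0869]
ee_rot: [[0.178, 0.984, 0.002], [0.984, -0.178, -0.0], [-0.0, 0.002, -1.0]]
ft_force: [-1.5, -0.1, 5.9]
finger_gap: 0.0262
finger_force: 32.1
```

Request:
jog_arm([
  [0,-0.0111,0.0145,0,0,0,0.9],
  [0,-0.0256,0.0256,0,0,0,0.9],
  [0,-0.0425,0.0326,0,0,0,0.9],
  [0,-0.0606,0.035,0,0,0,0.9],
  [0,-0.0787,0.0326,0,0,0,0.9],
  [0,-0.0956,0.0256,0,0,0,0.9],
  [0,-0.1101,0.0145,0,0,0,0.9],
  [0,-0.1212,0,0,0,0,0.9],
  [0,-0.1282,-0.0169,0,0,0,0.9],
  [0,-0.1306,-0.035,0,0,0,0.9],
])

```text
clock: 13.98
position: [0.4993, -0.1716, 0.1236]
ee_rot: [[0.179, 0.984, 0.006], [0.984, -0.179, -0.001], [-0.0, 0.006, -1.0]]
ft_force: [11.2, -2.1, -6.1]
finger_gap: 0.0259
finger_force: 31.3
```

```bash
python3 e.py e3.png
```

```text
14.0333 [ 0.4996 -0.1718  0.1268] [0.7 0.3 3.1]
-0.045 first bright -14.999999999999874
-0.03 first bright -14.999999999999874
0.03 first bright -14.499999999999874
0.045 first bright -14.999999999999874
```

View pics/e3.png

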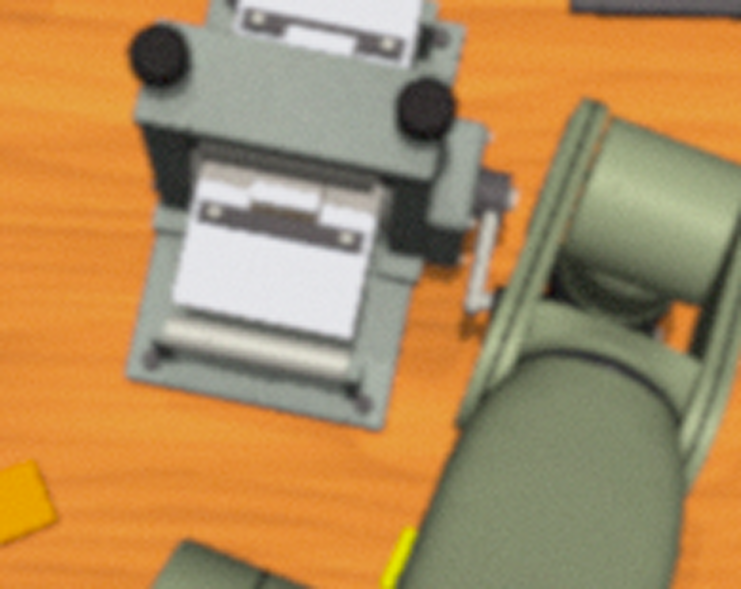

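The near edge is now at crop (263,320). The "-15" profile reading caught the tie bar instead. The plate still sits between the bars, with its near end at (285,205) and far end at (320,45). Continuing, slower where the roller leaves the plate.

Request:
jog_arm([
  [0,0.0024,-0.0181,0,0,0,0.9],
  [0,0.0094,-0.035,0,0,0,0.9],
  [0,0.0205,-0.0495,0,0,0,0.9],
  [0,0.035,-0.0606,0,0,0,0.9],
  [0,0.0519,-0.0676,0,0,0,0.9],
  [0,0.07,-0.07,0,0,0,0.9],
  [0,0.0881,-0.0676,0,0,0,0.9],
  [0,0.105,-0.0606,0,0,0,0.9],
  [0,0.1195,-0.0495,0,0,0,0.9],
  [0,0.1306,-0.035,0,0,0,0.9],
])

```text
clock: 14.87
position: [0.6283, -0.1949, 0.1589]
ee_rot: [[0.178, 0.984, 0.004], [0.984, -0.178, -0.001], [-0.0, 0.004, -1.0]]
ft_force: [0.3, 0.7, 4.2]
finger_gap: 0.026
finger_force: 32.3
```

Request:
jog_arm([
  [0,0.007,0.0169,0,0,0,0.9],
  [0,0.0088,0.0259,0,0,0,0.9],
  [0,0.0094,0.035,0,0,0,0.9],
  [0,0.0088,0.0441,0,0,0,0.9],
  [0,0.007,0.0531,0,0,0,0.9],
  [0,0,0.07,0,0,0,0.9],
  [0,-0.0111,0.0845,0,0,0,0.9],
  [0,-0.0256,0.0956,0,0,0,0.9],
  [0,-0.0425,0.1026,0,0,0,0.9],
  [0,-0.0606,0.105,0,0,0,0.9],
])

```text
clock: 15.7
position: [0.567, -0.1838, 0.0536]
ee_rot: [[0.178, 0.984, 0.003], [0.984, -0.178, -0.001], [-0.0, 0.003, -1.0]]
ft_force: [4.8, 0.6, 15.4]
finger_gap: 0.0259
finger_force: 33.5
```

Request:
jog_arm([
  [0,-0.0181,-0.0024,0,0,0,0.9],
  [0,-0.035,-0.0094,0,0,0,0.9],
  [0,-0.0495,-0.0205,0,0,0,0.9],
  [0,-0.0606,-0.035,0,0,0,0.9],
  [0,-0.0676,-0.0519,0,0,0,0.9],
  [0,-0.07,-0.07,0,0,0,0.9],
  [0,-0.0676,-0.0881,0,0,0,0.9],
  [0,-0.0606,-0.105,0,0,0,0.9],
])

```text
clock: 16.37
position: [0.5076, -0.173, 0.1579]
ee_rot: [[0.179, 0.984, 0.003], [0.984, -0.179, -0.001], [0.0, 0.003, -1.0]]
ft_force: [11.9, -2.6, -14.9]
finger_gap: 0.0262
finger_force: 30.9
```

Request:
jog_arm([
  [0,0.004,-0.0061,0,0,0,0.9],
  [0,0.0086,-0.0118,0,0,0,0.9],
  [0,0.0138,-0.017,0,0,0,0.9],
  [0,0.0165,-0.0194,0,0,0,0.9],
  [0,0.0195,-0.0216,0,0,0,0.9],
  [0,0.0195,-0.0216,0,0,0,0.9],
  [0,0.0195,-0.0216,0,0,0,0.9],
])

```text
clock: 16.95
position: [0.5205, -0.1753, 0.1749]
ee_rot: [[0.178, 0.984, -0.016], [0.984, -0.178, 0.004], [0.001, -0.016, -1.0]]
ft_force: [-4.9, -2.4, -20.9]
finger_gap: 0.0257
finger_force: 31.7
```

Request:
jog_arm([
  [0,0.0015,-0.0011,0,0,0,0.9],
  [0,0.0015,-0.0011,0,0,0,0.9],
  [0,0.003,-0.0021,0,0,0,0.9],
  [0,0.003,-0.0021,0,0,0,0.9],
])

```text
clock: 17.28
position: [0.5207, -0.1753, 0.1751]
ee_rot: [[0.177, 0.984, -0.024], [0.984, -0.177, 0.006], [0.001, -0.024, -1.0]]
ft_force: [-9.8, -2.3, -26.0]
finger_gap: 0.026
finger_force: 31.5
```

The position no longer advances while the force builds, so the bed is at its stop. I'll relax, release, lift and check.

Request:
jog_arm([
  [0,-0.002,0.0015,0,0,0,0.9],
  [0,-0.002,0.0015,0,0,0,0.7],
  [0,-0.002,0.0015,0,0,0,0.3],
  [0,-0.002,0.0015,0,0,0,0.2],
  [0,-0.002,0.0015,0,0,0,0.2],
])

```text
clock: 17.7
position: [0.5282, -0.1766, 0.182]
ee_rot: [[0.178, 0.984, 0.004], [0.984, -0.178, -0.0], [0.0, 0.004, -1.0]]
ft_force: [0.1, -0.3, 0.5]
finger_gap: 0.0616
finger_force: 0.0
```

Request:
jog_arm([
  [0,0,-0.02,0,0,0,0.2],
  [0,0,-0.05,0,0,0,0.2],
  [0,0,-0.09,0,0,0,0.2],
  [0,0,-0.13,0,0,0,0.2],
  [-0.02,0,-0.15,0,0,0,0.2],
  [-0.06,0,-0.15,0,0,0,0.2],
  [-0.1,0,-0.15,0,0,0,0.2],
  [-0.12,0,-0.15,0,0,0,0.2],
  [-0.12,0,-0.15,0,0,0,0.2],
])

```text
clock: 18.45
position: [0.5053, -0.2984, 0.3321]
ee_rot: [[0.182, 0.983, 0.003], [0.983, -0.182, -0.003], [-0.003, 0.004, -1.0]]
ft_force: [0.5, 0.3, 0.4]
finger_gap: 0.0682
finger_force: 0.0
```

```bash
cat > f.py <<'E'
import q,sys; from q import *
a=c['frame'][90:260,250:430,::-1]; b=cam('scene')['frame'][210:350,260:430,::-1]
cv2.imwrite('pics/f.png',np.hstack([cv2.resize(a,(400,378)),cv2.resize(b,(400,378))]))
org=np.array([.6032,.0195]); q.C=org
xs=np.arange(.1,.27,.0005); pr=samp(xs,np.arange(-.05,-.03,.002),.115).mean(1); i=np.nonzero(pr>190)[0]; print('bed far edge rel press (expect 240)',xs[i[-1]]*1000)
for z in(.147,.133,.115):
    xs=np.arange(.03,.2,.001); pr=samp(xs,np.arange(-.015,.016,.002),z).mean(1); print(z,'dark x',(xs[pr<160]*1000).round().astype(int).tolist())
    pr=samp(np.arange(.09,.15,.001),np.arange(-.07,.071,.001),z).mean(0); print('y prof',pr.round().astype(int)[35:106].tolist())
E
python3 f.py
```

```text
bed far edge rel press (expect 240) 241.00000000000014
0.147 dark x [173, 174, 175]
y prof [230, 231, 231, 231, 231, 231, 230, 229, 226, 219, 211, 205, 203, 207, 213, 220, 225, 228, 230, 230, 231, 231, 231, 231, 231, 230, 231, 231, 231, 231, 231, 231, 230, 230, 230, 231, 231, 230, 230, 230, 230, 230, 230, 230, 230, 230, 230, 230, 230, 231, 231, 231, 231, 230, 230, 229, 228, 227, 226, 226, 226, 227, 228, 229, 230, 230, 230, 230, 230, 230, 230]
0.133 dark x [178, 179, 180]
y prof [230, 231, 231, 231, 231, 231, 231, 230, 228, 223, 216, 208, 203, 203, 207, 214, 221, 226, 229, 230, 231, 231, 231, 231, 231, 231, 230, 231, 231, 231, 231, 231, 231, 230, 230, 231, 231, 231, 230, 230, 230, 230, 230, 230, 230, 230, 230, 230, 230, 230, 231, 231, 231, 231, 231, 230, 229, 229, 227, 226, 226, 226, 227, 228, 229, 230, 230, 231, 231, 230, 230]
0.115 dark x [186, 187]
y prof [230, 230, 231, 231, 231, 231, 231, 231, 230, 227, 223, 216, 208, 203, 203, 207, 214, 221, 226, 229, 230, 231, 231, 231, 231, 231, 231, 231, 231, 231, 231, 231, 231, 231, 230, 230, 231, 231, 231, 231, 230, 230, 230, 230, 230, 230, 230, 230, 230, 230, 230, 230, 231, 231, 231, 231, 230, 230, 229, 228, 227, 227, 226, 227, 228, 229, 230, 230, 230, 231, 230]
```

View pics/f.png

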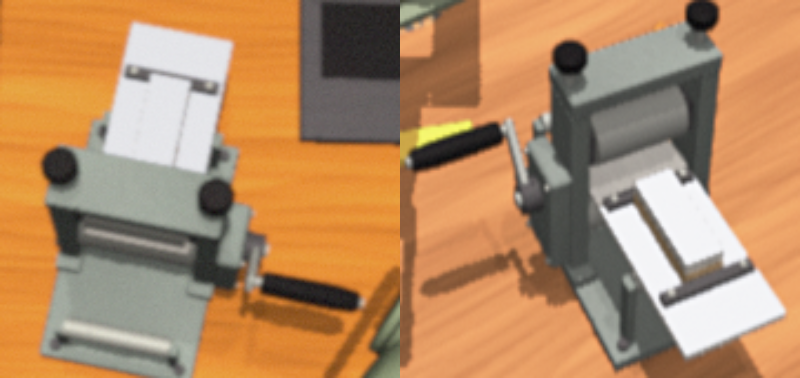

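The final view shows the bed at the far stop (far edge 241 mm against 240 expected) and the plate on the die between the bars, with the side of the die flush under it. One numeric check of flushness remains: bed edges against plate edges, plus depth on the faces the scene camera sees.

```bash
cat > g.py <<'E'
import q; from q import *
q.C=np.array([.6032,.0195]); ys=np.arange(-.075,.0755,.0005)
for a in (.09,.12):
    X=np.arange(a,a+.03,.001)
    p=samp(X,ys,.115).mean(0); i=np.nonzero(p>190)[0]; m=(ys[i[0]]+ys[i[-1]])/2
    pr=230-samp(X,ys,.147).mean(0); L=[]
    for lo,hi in((-.031,-.014),(.016,.034)):
        g=(ys>lo)&(ys<hi);w=np.clip(pr[g]-.7,0,None);L.append((w*ys[g]).sum()/w.sum())
    print('bed mid',m*1000,'plate lines rel bed mid',(np.array(L)-m)*1000)
s=cam('scene');P=pts(s);W=P.copy(); W[...,:2]=(P[...,:2]-q.C)@R.T
W=W.reshape(-1,3); 
for nm,z0,z1 in(('plate',.136,.145),('die',.118,.131)):
    k=(W[:,2]>z0)&(W[:,2]<z1)
    e=W[k&(abs(W[:,1])<.018)&(W[:,0]>.155)&(W[:,0]<.185)]; f=W[k&(W[:,0]>.07)&(W[:,0]<.15)&(W[:,1]<-.012)&(W[:,1]>-.034)]
    print(nm,'end x',len(e),np.median(e[:,0]),'side y',len(f),np.median(f[:,1]),'near/far',np.median(f[f[:,0]<.11][:,1]),np.median(f[f[:,0]>=.11][:,1]))
k=(W[:,0]>.07)&(W[:,0]<.16)&(abs(W[:,1])<.018)&(W[:,2]>.13);print('top z',np.median(W[k][:,2]),bot.sense()['clock'])
E
python3 g.py
```

```text
bed mid 1.0000000000000702 plate lines rel bed mid [-23.97158108  22.88751953]
bed mid 1.750000000000071 plate lines rel bed mid [-24.76856107  22.08114522]
plate end x 34 0.17310932369003573 side y 37 -0.022897224785507903 near/far -0.023546721292141436 -0.02249331014247335
die end x 75 0.17627030521117773 side y 69 -0.023187500646301352 near/far -0.02329244622993128 -0.022969684799766382
top z 0.14816670948288313 18.65
```

```bash
cat >> g.py <<'E'
for z in np.arange(.124,.148,.003):
    e=W[(abs(W[:,2]-z)<.0018)&(abs(W[:,1])<.018)&(W[:,0]>.16)&(W[:,0]<.185)]; print(round(z,3),len(e),np.median(e[:,0])if len(e) else 0)
s0=s['frame']; o=s
# image edge in scene: sample end face plane columns along z at x=press .171, and top along x at z .147
q.c=s; xs=np.arange(.155,.19,.001)
print('top z=.147 x155..190',samp(xs,np.arange(-.012,.013,.002),.147).mean(1).round().astype(int).tolist())
print('z=.133',samp(xs,np.arange(-.012,.013,.002),.133).mean(1).round().astype(int).tolist())
for z in(.147,.133,.123): 
    k=s['world_to_cam']@np.r_[np.array([.171,-.0])@R+q.C,z,1]; t=np.array([k[0],-k[1]])/-k[2]; t*=1+s['k1']*(t@t); print(z,t*[s['fx'],s['fy']]+[s['cx'],s['cy']])
E
python3 g.py|tail -13
```

```text
0.124 40 0.17765133220877355
0.127 17 0.17486964317069345
0.13 16 0.17288103117138948
0.133 14 0.1725155685154473
0.136 8 0.17232044268349517
0.139 9 0.17317485979690012
0.142 15 0.17372544147155422
0.145 19 0.1715655355481126
top z=.147 x155..190 [245, 244, 244, 244, 244, 245, 245, 245, 245, 245, 246, 246, 247, 247, 247, 244, 235, 218, 196, 173, 153, 141, 134, 132, 132, 132, 131, 128, 125, 121, 118, 116, 114, 112, 110]
z=.133 [247, 248, 248, 247, 245, 236, 221, 199, 176, 156, 142, 136, 133, 133, 134, 134, 132, 128, 124, 120, 115, 111, 108, 105, 103, 101, 100, 100, 100, 101, 102, 102, 102, 102, 99]
0.147 [389.038579   304.59326193]
0.133 [388.58424502 308.42710098]
0.123 [388.2635297  311.12938999]
```

The end faces of the die and plate line up at about 172.5 mm, and the sides line up within about 0.5 mm. Handing in.

```bash
python3 -c "
from station import bot;print(bot.job_done())"
```

```text
the job is handed in; nothing more can be done
None
```

The cover plate is flush on the die to within about 1 mm and was cranked under the roller to the far stop; the arm touches nothing, and the job was handed in at about 19 s.

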